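Set the press timer and hold the bridge mould shut

TASK

On the guitar maker's bench, first turn the knob of the grey pressing timer until its pointer stands at the thick index mark. Then pick up the loose upper half of the wooden mould, fit its two holes over the matching dowels of the fixed lower half (thick dowel in the wide hole) and press it down against the sprung pad until the halves are fully closed, with no gap. Finish while still holding it pressed shut with the gripper (do not let go, the springs would open it), the timer still at its mark and the other things on the bench left where they are.

Things in the scene. Friction and masses are not known exactly. Their poses are not given: they have to be found in the camera images.
- mould_base: Lower mould half: light wood block fixed to the bench, 150 (x) x 80 (y) x 30 (z) mm, on a dark steel sheet 190 x 100 mm. Origin: centre of its underside, at bench height; z up, x along its length. On its top face stand two steel dowels, thick at x = +55 mm, thin at x = -55 mm, with a sprung pad between them.
- mould_top: Loose upper mould half, light wood, 0.28 to 0.44 kg, slab 150 (x) x 80 (y) x 25 (z) mm, lying right side up on the bench. Origin: centre of its underside, z up, x along its length. Through holes: wide at x = +55, narrow at x = -55 mm; fits the dowels only this way round. Closed, its origin is 30 mm above the lower half's origin and their axes agree.
- rib_top (a point): Centre of the top of the upper half's handle, 65 mm above its underside; axes as the upper half's. The handle is a darker wooden rib in the middle of the slab, 60 mm long (x), 24 mm wide (y), standing 40 mm above the slab, gripped across its width from above.
- pad_top (a point): Top centre of the dark wooden pad (56 x 48 mm) in the lower half. On springs it stands 10 mm above the block's top face; it starts to sink at 6 N and is level with the face, mould closed, at 15 N, the upper half's weight (about 3.5 N) included. Released, it lifts the upper half 10 mm again.
- big_dowel (a point): Foot of the thick dowel (16 mm diameter) on its axis, in the top face of the lower half, 30 mm above the bench. The dowel rises 32 mm above this point, its top 5 mm tapered by 3.5 mm all round.
- small_dowel (a point): Foot of the thin dowel (10 mm diameter) on its axis, in the top face of the lower half, 30 mm above the bench. The dowel rises 32 mm above this point, its top 5 mm tapered by 3.5 mm all round.
- big_hole (a point): Centre of the wide hole (18 mm) at the underside of the upper half. Closed, it coincides with big_dowel.
- small_hole (a point): Centre of the narrow hole (12 mm) at the underside of the upper half. Closed, it coincides with small_dowel.
- timer: Pressing timer, a grey box 110 x 110 x 40 mm fixed to the bench; origin: centre of its underside, z up. On top a white round face, 104 mm across, with fine ticks and one thick, long black index mark towards the box's +x. On its vertical centre axis turns a black knob.
- knob_axis (a point): Point on the knob's axis 65 mm above the bench, inside the bar grip, which is gripped across its width from above; axes are the timer's and do not turn. The knob is a skirt 54 mm across with a bar grip 46 mm long, 14 mm wide, from 48 to 74 mm above the bench; a white line on top and a white tongue at the foot mark its pointer end.
- index_mark (a point): Middle of the thick index mark on the timer's face, 45.5 mm from the knob's axis along the timer's +x.
- dial (a joint): Angle of the knob in rad, 0 to 3.0, growing clockwise seen from above. The pointer, along the bar grip, stands (1.5 - value) rad counter-clockwise of the timer's +x axis: at the index mark at 1.5. It starts at 0.2 to 0.8, turns with light friction (0.05 N m) and stays where it is left.
- other_top: Bystander: upper half of another, smaller mould, 105 x 70 x 25 mm with a rib 36 mm long and two equal 12 mm holes; loose, leave alone. Origin: centre of its underside.
- screwdriver: Bystander: screwdriver lying on the bench near the robot.
- glue: Bystander: white glue bottle, 52 mm across, 100 mm tall.
- tin: Bystander: steel tin, 70 mm across, 75 mm tall.
- brush: Bystander: brush lying on the bench.
- pliers: Bystander: pliers lying on the bench.
- sanding_block: Bystander: cork sanding block, 90 x 55 x 30 mm.
Not all that is in view belongs to the job. Of the things that look like the timer, the smallest one is meant.

How it is judged:
By the outcome, as a careful person would: the job done as asked, in the order asked, and still so for the second after the job is handed in, while the arm keeps its last pose, push and grip.
It also fails if it takes over 64 s, if anything falls off the work surface, if the arm or the gripper's body presses on something with over 40 N, if the wrist force passes 120 N, or if a joint passes its speed limit or range.

ROBOT

A 7-joint arm with a two-finger parallel gripper is mounted at the origin on the work surface. World frame = base frame: x ahead of the robot, y to its left, z up, the work surface at z = 0. Lengths are in m, angles in rad, forces in N, time in s.
With the tool pointing down it reaches from about 0.4 to 0.875 m from the base axis. Payload 19.3 kg.
Tool frame: the origin (TCP) lies at the very end of the fingers, on their centre line; the grasp point (between the pads) lies 19 mm behind it; z points along the fingers, y is the line along which they close (so a half turn about z gives the same grasp; the last joint's range is limited). The gripper opens to 85 mm and grips with 20 to 120 N. Pads are 22 mm wide; open, the fingers measure 114 mm over their backs; the gripper's body (76 mm by 85 mm) begins 54 mm behind the grasp point. The pads swing forward as they close: fully open they stand 13 mm farther back than shut.
Start: joints at [1.138, 0.521, -0.036, 1.599, 0.021, 1.021, -0.113], TCP at [0.222, -0.584, 0.231] pointing down, gripper open.
Joint ranges: [-2.91, 2.91], [-0.3, 2.13], [-1.5, 1.42], [0.17, 2.43], [-1.26, 4.41], [0.16, 1.93], [-2.52, 2.52]. Speed limits (rad/s): [1.89, 1.89, 2.39, 2.39, 3.01, 3.01, 3.01].

INTERFACE

Orientations are given as [roll, pitch, yaw] about the fixed x, y, z axes, in that order (R = Rz(yaw) Ry(pitch) Rx(roll)).
In Python, from workcell import monitor, optics, job_done gives the robot as it stands.
- The arm moves only by the shell command python3 -m handwheel 'ROWS' [FORCE]. ROWS is JSON, a list of rows, each an object of numbers: "dx", "dy", "dz": the shift along the tool's x, y, z in cm; "wx", "wy", "wz": the turn, a rotation vector about the tool's x, y, z in rad; "claw": the opening in per cent of the stroke, from 0 (shut) to 100 (fully open). A call has 1 to 8 rows; each row shifts and turns the commanded pose from where the row before left it, along the tool's axes as they then stand; what a row does not reach is not made up. A row lasts 1/8 s, in which the tool goes at most 62.5 mm and 10.7 degrees, less where a joint would pass 70% of its speed; a pose out of reach is approached as far as the arm can. A call with a gripper value outside its range is refused whole. The fingers move at their own pace and stop on an object; FORCE is the grip in N (left out, the last holds). Time passes only in rows, so rows that do not move let the fingers close. It gives the time, the measured TCP pose, the force, the opening and the grip force at its end, in the units of the state.
- monitor.observe(): the state, without advancing time (a new reading comes with each control period).
- optics.grab_frame(name): name is "side" or "top" or "wrist"; returns a dict with "frame" (420x560x3 uint8, blue, green, red), "fovy" (degrees; the focal length in pixels is half the picture's height over the tangent of half this angle, whatever the lens; pixels are square), "cx", "cy" (the principal point, pixels), "R" (3x3) and "t" (3): a world point X has camera coordinates R X + t. Camera axes: x right, y down, z forward; pixel columns grow to the right and rows downward; lengths in m; the calibration is good to about 2 mm. A picture is of the moment at which its call begins. There is no depth.
- job_done(): hands the job in; it is judged then, once.
Trained networks look in the newest picture that a camera, given by its name, has taken for a name from the list of things; names that differ only in an ending like _2 or _b are one class to them, and where a whole thing is asked for, a point or a joint stands for the part that bears it (a point fixed in the world has none). Each returns a list of dicts, best first, with "p" (0 to 1); they miss things now and then, are a little off and sometimes report something else, mostly with a low value. They report only what shows in the picture. A call takes as long as a camera call. They do not tell look-alikes from the thing itself.
- optics.masks_of(name, camera): "region" (420x560 bool, what is visible of it) and "rect" ([left, top, width, height] in pixels, round what is visible of it).
The state is a dict: "clock": time; "qpos": joint angles; "qd": joint speeds; "joint_efforts": joint torques, N m; "position": TCP position; "tool_rot": TCP orientation; "force": force on the tool from outside, world axes, zero at the start; "moment": the same for the moment, N m; "grip_width": finger opening in m; "finger_force": force on a finger pad.
Only numpy, scipy, OpenCV 4.12 (cv2) and the standard library are available. Lean on these libraries where they do the work, as an engineer would, in place of code of your own. Each camera call takes 0.05 s, during which the arm holds its last target. There are 200 camera calls.

## Working session

There is one attempt and no reset: what is moved stays moved. The work goes in short steps, Python scripts to look and compute and a shell command to move; the robot and the scene stay as the last step left them, time stands still between calls to the robot, and variables do not carry over. Pictures are saved under pics/ and viewed, at most 10 in all, crops included, and the job is handed in when it is done.

```bash
mkdir -p pics
cat > h.py <<'E'
import numpy as np, cv2
from workcell import monitor, optics, job_done
def K(c):
    f=c["frame"].shape[0]/2/np.tan(np.radians(c["fovy"])/2); return f,c["cx"],c["cy"]
def proj(c,X):
    f,cx,cy=K(c); p=np.atleast_2d(X)@np.array(c["R"]).T+c["t"]; return np.c_[f*p[:,0]/p[:,2]+cx,f*p[:,1]/p[:,2]+cy]
def back(c,uv,z):
    f,cx,cy=K(c); uv=np.atleast_2d(uv); R=np.array(c["R"]); o=-R.T@np.array(c["t"])
    d=np.c_[(uv[:,0]-cx)/f,(uv[:,1]-cy)/f,np.ones(len(uv))]@R
    return o+d*((z-o[2])/d[:,2])[:,None]
E
python3 - <<'E'
from h import *
s=monitor.observe(); print(s)
C={}
for n in("top","side"):
    c=optics.grab_frame(n); print(n,c["fovy"],c["cx"],c["cy"],np.round(-np.array(c["R"]).T@c["t"],3))
    cv2.imwrite(f"pics/{n}0.png",c["frame"])
    for m in("mould_base","mould_top","timer","other_top","glue","tin"):
        for r in optics.masks_of(m,n)[:4]:
            x,y,w,h=r["rect"]; ys,xs=np.nonzero(r["region"])
            print(m,round(r["p"],2),r["rect"],np.round(back(c,[xs.mean(),ys.mean()],0.03)[0],3))
E
```

```text
{'clock': 0.0, 'qpos': array([ 1.13781719,  0.52200514, -0.03632366,  1.59996482,  0.02120971,
        1.02109079, -0.11278595]), 'qd': array([-5.82867010e-04,  3.51229436e-04, -1.03193991e-04,  1.44883022e-04,
       -6.48134001e-05,  6.85656254e-04,  1.11129402e-03]), 'joint_efforts': array([ 1.17442210e-04, -9.27134943e+01,  1.98042825e+00, -3.69938457e+01,
        1.78204273e-02,  8.11594364e-03, -7.92558978e-06]), 'position': array([ 0.22164793, -0.58404282,  0.23074677]), 'tool_rot': array([-3.14051326e+00,  8.60289757e-05,  3.62784320e-01]), 'force': array([ 0.07851347, -0.02330444,  0.31986355]), 'moment': array([-0.0157219 ,  0.02052456, -0.04656318]), 'finger_force': 0.0, 'grip_width': 0.0851967543594562}
top 56.11309896323067 278.0056697223899 212.57868429245252 [0.435 0.061 1.227]
mould_base 0.81 [270.0, 198.2, 49.0, 65.6] [ 0.499 -0.     0.03 ]
mould_top 0.66 [354.1, 206.1, 39.0, 53.7] [ 0.497 -0.243  0.03 ]
timer 0.9 [145.9, 260.7, 65.1, 62.5] [0.322 0.339 0.03 ]
timer 0.62 [55.3, 259.3, 61.3, 55.4] [0.331 0.618 0.03 ]
timer 0.58 [174.5, 198.0, 47.4, 43.2] [0.53 0.29 0.
[... 279 characters left out ...]
1 0.295 0.03 ]
side 44.190608838617464 285.8588199381076 212.18417960332363 [0.352 1.072 1.22 ]
mould_base 0.87 [278.0, 192.6, 66.7, 35.6] [0.504 0.023 0.03 ]
mould_top 0.85 [302.1, 144.4, 47.6, 25.3] [ 0.5   -0.226  0.03 ]
mould_top 0.63 [226.8, 144.2, 40.0, 38.1] [ 0.753 -0.144  0.03 ]
timer 0.93 [259.5, 262.8, 48.0, 47.9] [0.532 0.303 0.03 ]
timer 0.75 [306.0, 371.8, 69.3, 48.2] [0.337 0.59  0.03 ]
timer 0.65 [319.9, 278.5, 76.0, 70.5] [0.325 0.346 0.03 ]
other_top 0.62 [188.9, 219.4, 40.7, 35.4] [0.781 0.176 0.03 ]
glue 0.58 [274.0, 338.9, 22.6, 34.6] [0.487 0.508 0.03 ]
glue 0.53 [302.5, 142.7, 43.4, 26.5] [ 0.5   -0.225  0.03 ]
tin 0.84 [215.6, 173.7, 22.1, 34.2] [ 0.785 -0.01   0.03 ]
```

View pics/top0.png

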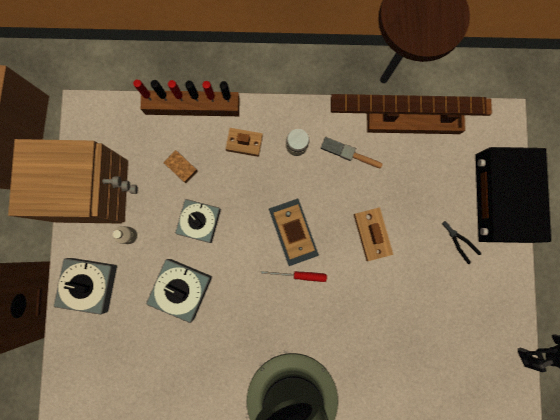

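View pics/side0.png

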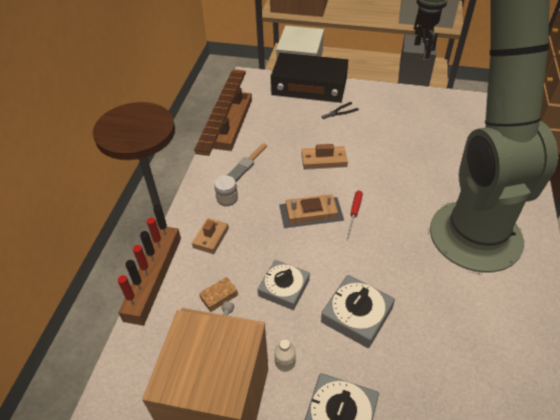

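Timer candidates in the top picture: (198,221), (179,291) and (84,286). The first is clearly the smallest at about 36 px a side. The mould halves are the base at (294,231) and the top at (373,234); the bystander is at (244,141). I'll check them in one close crop.

Run:
```python
from h import *
im=cv2.imread("pics/top0.png")
def cr(x,y,r=33): return cv2.resize(im[y-r:y+r,x-r:x+r],(264,264),interpolation=cv2.INTER_CUBIC)
cv2.imwrite("pics/crop1.png",np.hstack([cr(198,221),cr(294,231,40),cr(373,234)]))
```

```text
(no output)
```

View pics/crop1.png

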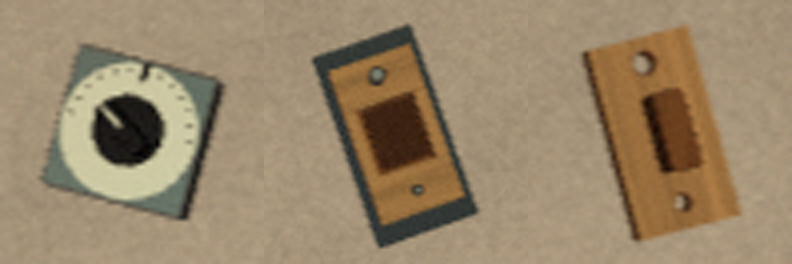

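The crop shows the small timer with its index mark at about (201,206), yaw about -0.28. Its pointer is up-left, about +0.88 rad in the world. Both mould halves have the wide hole or thick dowel at the top of the picture, yaw about +0.3. I'll move over the timer.

```bash
R='{"dx":3.32,"dy":-3.93}'; 
python3 -m handwheel '[{"dx":3.3,"dy":-3.9},{"dx":3.3,"dy":-3.9},{"dx":3.3,"dy":-3.9},{"dx":3.3,"dy":-3.9},{"dx":3.3,"dy":-3.9},{"dx":3.3,"dy":-3.9},{"dx":3.3,"dy":-3.9},{"dx":3.3,"dy":-3.9}]'
python3 -m handwheel '[{"dx":3.3,"dy":-3.9},{"dx":3.3,"dy":-3.9},{"dx":3.3,"dy":-3.9},{"dx":3.3,"dy":-3.9},{"dx":3.3,"dy":-3.9},{"dx":3.3,"dy":-3.9},{"dx":3.3,"dy":-3.9},{"dx":3.3,"dy":-3.9}]'
python3 -c "
from h import *
s=monitor.observe();print(s['qpos'],s['position'],s['tool_rot'])"
```

```text
[ 1.13780643  0.52138639 -0.03628933  1.59952044  0.0212204   1.02107264
 -0.112835  ] [ 0.22176543 -0.58432401  0.23129207] [3.14159255e+00 2.15961425e-05 3.62713740e-01]schema error: expected keys dx, dy, dz, wx, wy, wz, claw
schema error: expected keys dx, dy, dz, wx, wy, wz, claw
```

```bash
python3 -m handwheel '[{"dx":3.3,"dy":-3.9,"dz":0,"wx":0,"wy":0,"wz":0,"claw":100},{"dx":3.3,"dy":-3.9,"dz":0,"wx":0,"wy":0,"wz":0,"claw":100},{"dx":3.3,"dy":-3.9,"dz":0,"wx":0,"wy":0,"wz":0,"claw":100},{"dx":3.3,"dy":-3.9,"dz":0,"wx":0,"wy":0,"wz":0,"claw":100},{"dx":3.3,"dy":-3.9,"dz":0,"wx":0,"wy":0,"wz":0,"claw":100},{"dx":3.3,"dy":-3.9,"dz":0,"wx":0,"wy":0,"wz":0,"claw":100},{"dx":3.3,"dy":-3.9,"dz":0,"wx":0,"wy":0,"wz":0,"claw":100},{"dx":3.3,"dy":-3.9,"dz":0,"wx":0,"wy":0,"wz":0,"claw":100}]'
python3 -m handwheel '[{"dx":3.3,"dy":-3.9,"dz":0,"wx":0,"wy":0,"wz":0,"claw":100},{"dx":3.3,"dy":-3.9,"dz":0,"wx":0,"wy":0,"wz":0,"claw":100},{"dx":3.3,"dy":-3.9,"dz":0,"wx":0,"wy":0,"wz":0,"claw":100},{"dx":3.3,"dy":-3.9,"dz":0,"wx":0,"wy":0,"wz":0,"claw":100},{"dx":3.3,"dy":-3.9,"dz":0,"wx":0,"wy":0,"wz":0,"claw":100},{"dx":3.3,"dy":-3.9,"dz":0,"wx":0,"wy":0,"wz":0,"claw":100},{"dx":3.3,"dy":-3.9,"dz":0,"wx":0,"wy":0,"wz":0,"claw":100},{"dx":3.3,"dy":-3.9,"dz":0,"wx":0,"wy":0,"wz":0,"claw":100}]'
python3 -c "
from h import *
s=monitor.observe();print(s['qpos'],s['position'],s['tool_rot'])"
```

```text
clock: 1.7
position: [0.3583, -0.1974, 0.2316]
tool_rot: [3.141, -0.0, 0.363]
force: [0.8, -0.7, -0.2]
grip_width: 0.0854
finger_force: 0.0
clock: 2.7
position: [0.4945, 0.188, 0.2314]
tool_rot: [3.141, -0.0, 0.363]
force: [0.2, -0.6, 0.3]
grip_width: 0.0854
finger_force: 0.0
[-0.14689889  0.39506325 -0.43025303  1.83634777  0.19862628  0.95206507
 -1.87199831] [0.49447071 0.18801724 0.23142547] [ 3.14144034e+00 -3.64618504e-04  3.62524942e-01]
```

```bash
python3 -m handwheel '[{"dx":3.6,"dy":-4.3,"dz":0,"wx":0,"wy":0,"wz":0,"claw":100},{"dx":3.6,"dy":-4.3,"dz":0,"wx":0,"wy":0,"wz":0,"claw":100},{"dx":0,"dy":0,"dz":0,"wx":0,"wy":0,"wz":-0.183,"claw":100},{"dx":0,"dy":0,"dz":0,"wx":0,"wy":0,"wz":-0.183,"claw":100},{"dx":0,"dy":0,"dz":0,"wx":0,"wy":0,"wz":-0.183,"claw":100},{"dx":0,"dy":0,"dz":0,"wx":0,"wy":0,"wz":-0.183,"claw":100},{"dx":0,"dy":0,"dz":0,"wx":0,"wy":0,"wz":-0.183,"claw":100},{"dx":0,"dy":0,"dz":0,"wx":0,"wy":0,"wz":-0.183,"claw":100}]'
python3 -m handwheel '[{"dx":0,"dy":0,"dz":0,"wx":0,"wy":0,"wz":-0.183,"claw":100},{"dx":0,"dy":0,"dz":0,"wx":0,"wy":0,"wz":-0.183,"claw":100},{"dx":0,"dy":0,"dz":0,"wx":0,"wy":0,"wz":-0.183,"claw":100},{"dx":0,"dy":0,"dz":0,"wx":0,"wy":0,"wz":-0.183,"claw":100},{"dx":0,"dy":0,"dz":0,"wx":0,"wy":0,"wz":-0.183,"claw":100},{"dx":0,"dy":0,"dz":0,"wx":0,"wy":0,"wz":-0.183,"claw":100},{"dx":0,"dy":0,"dz":0,"wx":0,"wy":0,"wz":-0.183,"claw":100},{"dx":0,"dy":0,"dz":0,"wx":0,"wy":0,"wz":-0.183,"claw":100}]'
python3 -m handwheel '[{"dx":0,"dy":0,"dz":0,"wx":0,"wy":0,"wz":-0.183,"claw":100},{"dx":0,"dy":0,"dz":0,"wx":0,"wy":0,"wz":-0.183,"claw":100},{"dx":0,"dy":0,"dz":0,"wx":0,"wy":0,"wz":-0.183,"claw":100},{"dx":0,"dy":0,"dz":0,"wx":0,"wy":0,"wz":-0.183,"claw":100},{"dx":0,"dy":0,"dz":0,"wx":0,"wy":0,"wz":-0.183,"claw":100},{"dx":0,"dy":0,"dz":0,"wx":0,"wy":0,"wz":-0.183,"claw":100}]'
python3 - <<'E'
from h import *
s=monitor.observe();print(s['qpos'],s['position'],s['tool_rot'])
c=optics.grab_frame("wrist"); cv2.imwrite("pics/w1.png",c["frame"]); import pickle; pickle.dump(c,open("w1.pkl","wb"))
print(K(c),-np.array(c["R"]).T@c["t"], np.array(c["R"]))
for n in ("timer","knob_axis"):
    for r in optics.masks_of(n,"wrist")[:2]: print(n,r["p"],r["rect"])
E
```

```text
clock: 3.7
position: [0.5308, 0.2923, 0.2313]
tool_rot: [3.142, 0.0, 1.467]
force: [-0.6, -1.0, 0.1]
grip_width: 0.0854
finger_force: 0.0
clock: 4.7
position: [0.5309, 0.2922, 0.2313]
tool_rot: [-3.142, 0.0, 2.931]
force: [1.1, 1.0, 0.4]
grip_width: 0.0856
finger_force: 0.0
clock: 5.45
position: [0.531, 0.2922, 0.2313]
tool_rot: [-3.141, -0.0, -2.255]
force: [0.4, 0.1, -0.3]
grip_width: 0.0854
finger_force: 0.0
[ 0.14753596  0.79908457 -1.25852448  1.61315891  0.78174429  1.31876812
  1.22507009] [0.53097994 0.29216431 0.23128133] [-3.14130287e+00 -6.92934364e-05 -2.25485128e+00]
(np.float64(353.84695797943084), 278.87540454797977, 215.18425120194684) [0.48195552 0.23062246 0.37412736] [[-7.74658138e-01  6.32380061e-01 -4.78036726e-04]
 [ 6.00986180e-01  7.36435802e-01  3.10608951e-01]
 [ 1.96774951e-01  2.40328458e-01 -9.50537664e-01]]
timer 0.96 [511.3, 239.2, 48.7, 125.8]
timer 0.82 [393.7, 0.0, 165.7, 185.4]
knob_axis 0.87 [390.7, 0.0, 169.3, 181.1]
knob_axis 0.64 [509.5, 243.1, 50.1, 123.6]
```

View pics/w1.png

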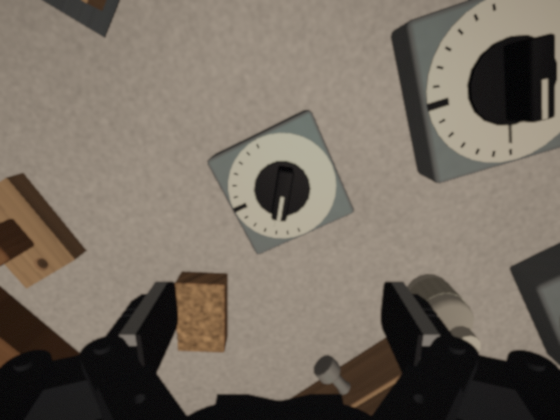

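The wrist picture shows the small timer at (282,186), its index mark at (240,208) and the bar pointing to (280,212). Now I'll measure these.

Run:
```python
from h import *
import pickle
c=pickle.load(open("w1.pkl","rb")); im=c["frame"]; g=im.min(axis=2)
def comp(mask,pt):
    n,l=cv2.connectedComponents(mask.astype(np.uint8)); return l==l[pt[1],pt[0]]
face=comp(g>135,(320,186)); 
cn,_=cv2.findContours(face.astype(np.uint8),cv2.RETR_EXTERNAL,cv2.CHAIN_APPROX_NONE); h=cv2.convexHull(max(cn,key=len))[:,0].astype(float)
P=back(c,h,.04)[:,:2]; A=np.c_[2*P,np.ones(len(P))]; q=np.linalg.lstsq(A,(P**2).sum(1),rcond=None)[0]
C=q[:2]; print("centre",C,"r",np.sqrt(q[2]+C@C))
yy,xx=np.mgrid[:420,:560]; 
W=back(c,np.c_[xx.ravel(),yy.ravel()],.04)[:,:2].reshape(420,560,2)-C; r=np.hypot(*W.transpose(2,0,1))
dk=255.-im.max(axis=2)
th=np.arctan2(W[...,1],W[...,0])
m=(r<.05)&(r>.031)&(dk>120); 
hist,e=np.histogram(th[m],bins=126,range=(-np.pi,np.pi)); k=hist.argmax(); a0=(e[k]+e[k+1])/2; print("peak",a0,hist[k],np.sort(hist)[-4:])
s=m&(np.abs(th-a0)<.12); print("index yaw",np.average(np.arctan2(W[s][:,1],W[s][:,0]),weights=dk[s]-100),"r",r[s].mean())
# white line on top z=.074
W2=back(c,np.c_[xx.ravel(),yy.ravel()],.074)[:,:2].reshape(420,560,2)-C; r2=np.hypot(*W2.transpose(2,0,1))
s=(r2<.0235)&(g>110)&(r<.026+.02)&~(face&(r>.029)); p=W2[s]; print(len(p),p.mean(0),"pointer yaw",np.arctan2(*p.mean(0)[::-1]), r2[s].min(),r2[s].max())
# dark bar region in picture: darkest
ye=c["frame"][186-45:186+50,282-70:282+60]; cv2.imwrite("pics/w1c.png",cv2.resize(ye,None,fx=5,fy=5,interpolation=cv2.INTER_CUBIC))
for d in ((0,0),(.0455,0)): pass
print("proj C .04/.074",proj(c,[[*C,.04],[*C,.074]]))
```

```text
centre [0.53115879 0.2949517 ] r 0.051875698033768264
peak -0.22439947525641357 23 [ 6  9 21 23]
index yaw -0.2360218259917788 r 0.044539035862079905
135 [0.00787972 0.0086014 ] pointer yaw 0.8291584716976774 0.000337580888315148 0.02320185146131172
proj C .04/.074 [[281.68821795 187.47664389]
 [281.96253307 196.62995181]]
```

View pics/w1c.png

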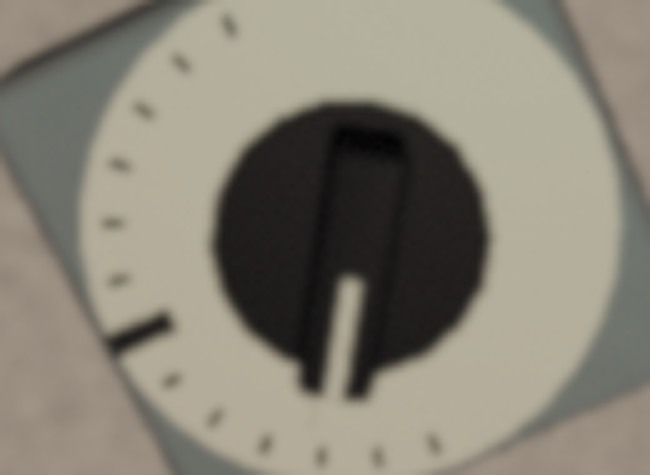

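Run:
```python
from h import *
import pickle
c=pickle.load(open("w1.pkl","rb"))
o=np.array([212,141])-0.4
def y(a,b,z):
    P=back(c,np.array([a,b])/5+o,z); d=P[1]-P[0]; return np.arctan2(d[1],d[0]),np.linalg.norm(d),P[:,:2]
print("line",y((350,280),(336,394),.074)); print("index",y((170,321),(110,345),.04))
print("bar L edge",y((338,140),(308,385),.074),"bar R",y((405,145),(364,390),.074))
s=monitor.observe(); print(s['position'],s['tool_rot'])
```

```text
line (np.float64(0.7703528905346387), np.float64(0.02126748622650069), array([[0.53138805, 0.29472951],
       [0.54665098, 0.30953995]]))
index (np.float64(-0.2938777144156902), np.float64(0.01298411482181372), array([[0.56969491, 0.28607129],
       [0.58212236, 0.28231024]]))
bar L edge (np.float64(0.7656482091143337), np.float64(0.04452410388930086), array([[0.517357  , 0.27420111],
       [0.54945591, 0.30505651]])) bar R (np.float64(0.7336549245218538), np.float64(0.044800762979903624), array([[0.509014  , 0.28212535],
       [0.54228897, 0.31212344]]))
[0.53084219 0.29224652 0.23102743] [ 3.14093423e+00 -2.24360133e-04 -2.26376801e+00]
```

```bash
python3 -m handwheel '[{"dx":-0.23,"dy":0.15,"dz":0,"wx":0,"wy":0,"wz":0.115,"claw":100},{"dx":0,"dy":0,"dz":4,"wx":0,"wy":0,"wz":0,"claw":100},{"dx":0,"dy":0,"dz":4,"wx":0,"wy":0,"wz":0,"claw":80},{"dx":0,"dy":0,"dz":4,"wx":0,"wy":0,"wz":0,"claw":60},{"dx":0,"dy":0,"dz":3,"wx":0,"wy":0,"wz":0,"claw":60},{"dx":0,"dy":0,"dz":1.5,"wx":0,"wy":0,"wz":0,"claw":60},{"dx":0,"dy":0,"dz":1.4,"wx":0,"wy":0,"wz":0,"claw":60},{"dx":0,"dy":0,"dz":0,"wx":0,"wy":0,"wz":0,"claw":60}]' 30
```

```text
clock: 6.6
position: [0.531, 0.2951, 0.0521]
tool_rot: [3.142, -0.0, -2.376]
force: [-0.1, -0.5, 0.6]
grip_width: 0.0516
finger_force: 0.0
```

```bash
python3 -m handwheel '[{"dx":0,"dy":0,"dz":0,"wx":0,"wy":0,"wz":0,"claw":0},{"dx":0,"dy":0,"dz":0,"wx":0,"wy":0,"wz":0,"claw":0},{"dx":0,"dy":0,"dz":0,"wx":0,"wy":0,"wz":0,"claw":0},{"dx":0,"dy":0,"dz":0,"wx":0,"wy":0,"wz":0,"claw":0},{"dx":0,"dy":0,"dz":0,"wx":0,"wy":0,"wz":0,"claw":0},{"dx":0,"dy":0,"dz":0,"wx":0,"wy":0,"wz":0,"claw":0}]' 30
```

```text
clock: 7.35
position: [0.5309, 0.2957, 0.0532]
tool_rot: [3.141, 0.001, -2.375]
force: [-4.2, 0.2, 6.8]
grip_width: 0.0133
finger_force: 31.7
```

```bash
python3 -m handwheel '[{"dx":0,"dy":0,"dz":-0.2,"wx":0,"wy":0,"wz":0,"claw":0},{"dx":0,"dy":0,"dz":0,"wx":0,"wy":0,"wz":0.15,"claw":0},{"dx":0,"dy":0,"dz":0,"wx":0,"wy":0,"wz":0.17,"claw":0},{"dx":0,"dy":0,"dz":0,"wx":0,"wy":0,"wz":0.17,"claw":0},{"dx":0,"dy":0,"dz":0,"wx":0,"wy":0,"wz":0.17,"claw":0},{"dx":0,"dy":0,"dz":0,"wx":0,"wy":0,"wz":0.17,"claw":0},{"dx":0,"dy":0,"dz":0,"wx":0,"wy":0,"wz":0.175,"claw":0},{"dx":0,"dy":0,"dz":0,"wx":0,"wy":0,"wz":0,"claw":0}]'
python3 - <<'E'
from h import *
c=optics.grab_frame("wrist"); cv2.imwrite("pics/w2.png",c["frame"]); import pickle; pickle.dump(c,open("w2.pkl","wb"))
E
```

```text
clock: 8.35
position: [0.5309, 0.2943, 0.0536]
tool_rot: [-3.14, -0.0, 2.903]
force: [2.8, 0.1, -22.6]
grip_width: 0.0132
finger_force: 31.6
```

View pics/w2.png

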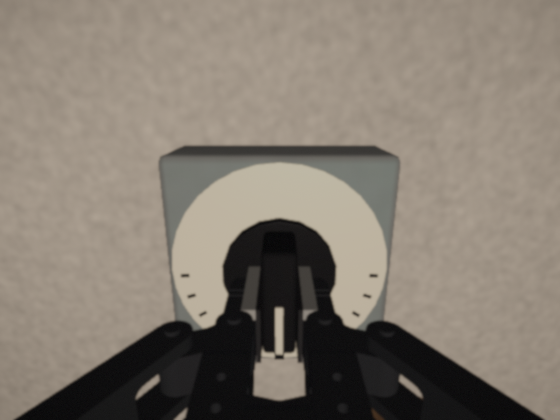

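The pointer now lies along the box axis at (280,335) in the wrist view. I'll relax the lift, release, rise and check.

```bash
python3 -m handwheel '[{"dx":0,"dy":0,"dz":0.15,"wx":0,"wy":0,"wz":0,"claw":0},{"dx":0,"dy":0,"dz":0,"wx":0,"wy":0,"wz":0,"claw":50},{"dx":0,"dy":0,"dz":0,"wx":0,"wy":0,"wz":0,"claw":50},{"dx":0,"dy":0,"dz":0,"wx":0,"wy":0,"wz":0,"claw":50},{"dx":0,"dy":0,"dz":-4,"wx":0,"wy":0,"wz":0,"claw":50},{"dx":0,"dy":0,"dz":-5,"wx":0,"wy":0,"wz":0,"claw":100},{"dx":0,"dy":0,"dz":-5,"wx":0,"wy":0,"wz":0,"claw":100},{"dx":0,"dy":0,"dz":-4,"wx":0,"wy":0,"wz":0,"claw":100}]'
python3 - <<'E'
from h import *
import pickle
c=optics.grab_frame("wrist"); pickle.dump(c,open("w3.pkl","wb"))
C=np.array([.5312,.295,.05]); u=proj(c,C)[0].astype(int); print(u)
x0,y0=u-[65,60]; print(x0,y0); cv2.imwrite("pics/w3c.png",cv2.resize(c["frame"][max(y0,0):y0+120,max(x0,0):x0+130],None,fx=5,fy=5,interpolation=cv2.INTER_CUBIC))
E
```

```text
clock: 9.4
position: [0.5311, 0.2954, 0.235]
tool_rot: [3.141, 0.001, 2.904]
force: [-0.3, -0.4, -1.3]
grip_width: 0.0851
finger_force: 0.0
[277 186]
212 126
```

View pics/w3c.png

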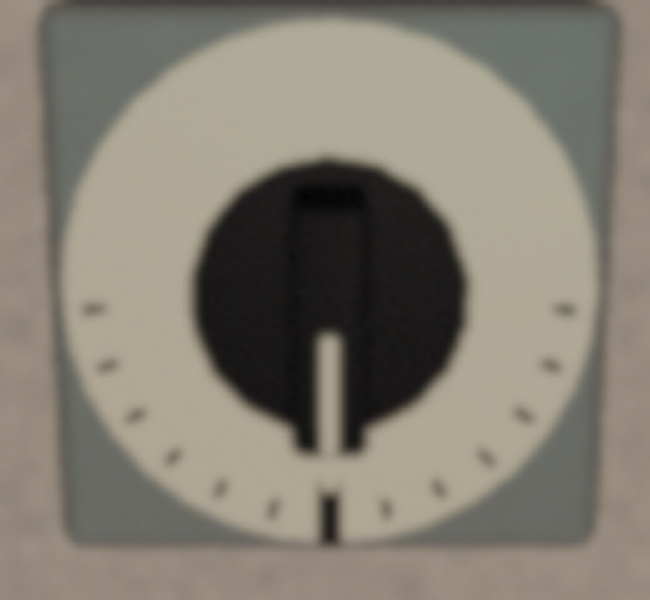

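The pointer meets the index mark exactly at (330,490) in the crop, so the timer is set. I'll move over the base and measure it on the way to the upper half.

```bash
python3 -m handwheel '[{"dx":-0.65,"dy":-4.9,"dz":0,"wx":0,"wy":0,"wz":0,"claw":100},{"dx":-0.65,"dy":-4.9,"dz":0,"wx":0,"wy":0,"wz":0,"claw":100},{"dx":-0.65,"dy":-4.9,"dz":0,"wx":0,"wy":0,"wz":0,"claw":100},{"dx":-0.65,"dy":-4.9,"dz":0,"wx":0,"wy":0,"wz":0,"claw":100},{"dx":-0.65,"dy":-4.9,"dz":0,"wx":0,"wy":0,"wz":0,"claw":100},{"dx":-0.65,"dy":-4.9,"dz":0,"wx":0,"wy":0,"wz":0,"claw":100},{"dx":0,"dy":0,"dz":0,"wx":0,"wy":0,"wz":0.174,"claw":100},{"dx":0,"dy":0,"dz":0,"wx":0,"wy":0,"wz":0.174,"claw":100}]'
python3 -m handwheel '[{"dx":0,"dy":0,"dz":0,"wx":0,"wy":0,"wz":0.174,"claw":100},{"dx":0,"dy":0,"dz":0,"wx":0,"wy":0,"wz":0.174,"claw":100},{"dx":0,"dy":0,"dz":0,"wx":0,"wy":0,"wz":0.174,"claw":100},{"dx":0,"dy":0,"dz":0,"wx":0,"wy":0,"wz":0.174,"claw":100},{"dx":0,"dy":0,"dz":0,"wx":0,"wy":0,"wz":0.174,"claw":100},{"dx":0,"dy":0,"dz":0,"wx":0,"wy":0,"wz":0.174,"claw":100},{"dx":0,"dy":0,"dz":0,"wx":0,"wy":0,"wz":0.174,"claw":100},{"dx":0,"dy":0,"dz":0,"wx":0,"wy":0,"wz":0.174,"claw":100}]'
python3 -m handwheel '[{"dx":0,"dy":0,"dz":0,"wx":0,"wy":0,"wz":0.174,"claw":100},{"dx":0,"dy":0,"dz":0,"wx":0,"wy":0,"wz":0.174,"claw":100},{"dx":0,"dy":0,"dz":0,"wx":0,"wy":0,"wz":0.174,"claw":100},{"dx":0,"dy":0,"dz":0,"wx":0,"wy":0,"wz":0.174,"claw":100},{"dx":0,"dy":0,"dz":0,"wx":0,"wy":0,"wz":0.174,"claw":100},{"dx":0,"dy":0,"dz":0,"wx":0,"wy":0,"wz":0,"claw":100}]'
python3 - <<'E'
from h import *
import pickle
s=monitor.observe();print(s['qpos'])
c=optics.grab_frame("wrist"); pickle.dump(c,open("w4.pkl","wb")); cv2.imwrite("pics/w4.png",c["frame"])
for n in ("mould_base","big_dowel","small_dowel","pad_top"):
    for r in optics.masks_of(n,"wrist")[:2]: print(n,r["p"],r["rect"])
E
```

```text
clock: 10.45
position: [0.4995, -0.0005, 0.2328]
tool_rot: [3.141, 0.0, 2.548]
force: [1.0, 1.0, -0.0]
grip_width: 0.0856
finger_force: 0.0
clock: 11.45
position: [0.4994, 0.0004, 0.2328]
tool_rot: [3.141, -0.0, 1.158]
force: [-0.8, -0.1, -1.0]
grip_width: 0.0855
finger_force: 0.0
clock: 12.2
position: [0.4994, 0.0005, 0.2329]
tool_rot: [3.141, -0.0, 0.295]
force: [0.2, -0.2, 0.1]
grip_width: 0.0856
finger_force: 0.0
[ 0.3050131   0.36028533 -0.53932264  1.9023931   0.22669309  0.93876141
 -1.61709349]
mould_base 0.82 [222.1, 79.6, 102.2, 180.2]
big_dowel 0.89 [222.7, 80.2, 102.8, 179.6]
small_dowel 0.95 [225.9, 81.0, 100.5, 179.3]
pad_top 0.61 [249.2, 153.9, 53.4, 58.6]
pad_top 0.42 [437.8, 173.3, 113.1, 136.5]
```

View pics/w4.png

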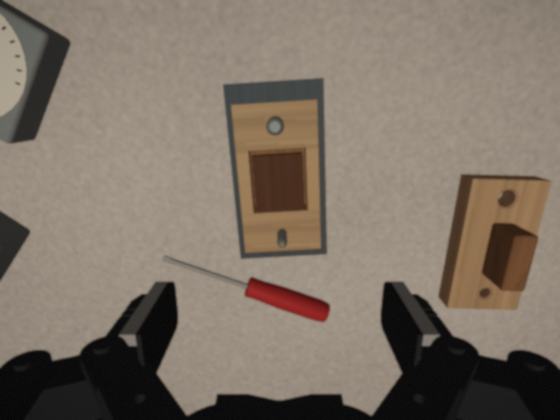

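Base in the wrist view: sheet at (222..327, 80..258), thick dowel at (275,126), thin dowel at (282,237), pad at (278,182). The upper half is at (495,243). I'll go over the upper half and fit both outlines from the same relative view.

```bash
python3 -m handwheel '[{"dx":-1.4,"dy":4.56,"dz":0,"wx":0,"wy":0,"wz":0,"claw":100},{"dx":-1.4,"dy":4.56,"dz":0,"wx":0,"wy":0,"wz":0,"claw":100},{"dx":-1.4,"dy":4.56,"dz":0,"wx":0,"wy":0,"wz":0,"claw":100},{"dx":-1.4,"dy":4.56,"dz":0,"wx":0,"wy":0,"wz":0,"claw":100},{"dx":-1.4,"dy":4.56,"dz":0,"wx":0,"wy":0,"wz":0,"claw":100},{"dx":0,"dy":0,"dz":0,"wx":0,"wy":0,"wz":0,"claw":100}]'
cat > fit.py <<'E'
from h import *
import pickle
from scipy.optimize import minimize
def corners(p,L,Wd,z0,z1,mx=0):
    x,y,a=p; q=np.array([[sx*L/2+mx,sy*Wd/2] for sx in(-1,1) for sy in(-1,1)]); R=np.array([[np.cos(a),-np.sin(a)],[np.sin(a),np.cos(a)]])
    q=q@R.T+[x,y]; return np.vstack([np.c_[q,np.full(4,z)] for z in(z0,z1)])
def render(c,boxes,s=4):
    m=np.zeros((420*s,560*s),np.uint8)
    for b in boxes:
        u=(proj(c,b)+.5)*s-.5; cv2.fillConvexPoly(m,cv2.convexHull(np.round(u*16).astype(np.int32)),1,shift=4)
    return m
def fit(c,mask,boxf,p0):
    M=cv2.resize(mask.astype(np.float32),None,fx=4,fy=4,interpolation=cv2.INTER_LINEAR)>.5
    def cost(p):
        m=render(c,boxf(p))>0; return 1-(m&M).sum()/(m|M).sum()
    r=minimize(cost,p0,method="Nelder-Mead",options=dict(initial_simplex=[p0]+[np.add(p0,d) for d in ((.006,0,0),(0,.006,0),(0,0,.06))],xatol=1e-5,fatol=1e-5))
    return r.x,1-r.fun
def woodmask(c,u):
    im=c["frame"]; lab=cv2.cvtColor(im,cv2.COLOR_BGR2HSV); m=(lab[...,1]>95)&(np.abs(lab[...,0].astype(int)-13)<9)
    m=cv2.morphologyEx(m.astype(np.uint8),cv2.MORPH_CLOSE,np.ones((3,3))); 
    n,l,st,ce=cv2.connectedComponentsWithStats(m); k=1+np.argmin([np.hypot(*(ce[i]-u))+(1e4 if st[i,4]<300 else 0) for i in range(1,n)])
    o=np.zeros_like(m); cn,_=cv2.findContours((l==k).astype(np.uint8),cv2.RETR_EXTERNAL,cv2.CHAIN_APPROX_NONE); cv2.drawContours(o,cn,-1,1,-1)
    return o,ce[k],st[k]
E
python3 - <<'E'
from fit import *
c4=pickle.load(open("w4.pkl","rb")); c5=optics.grab_frame("wrist"); pickle.dump(c5,open("w5.pkl","wb")); cv2.imwrite("pics/w5.png",c5["frame"])
s=monitor.observe(); print(s["position"],s["tool_rot"])
top=lambda p:[corners(p,.15,.08,0,.025),corners(p,.06,.024,.025,.065)]
base=lambda p:[corners(p,.15,.08,0.002,.03)]
m,ce,st=woodmask(c4,(278,182)); print("base",ce,st,fit(c4,m,base,[.499,0,.3])); 
m2,ce,st=woodmask(c5,(278,190)); print("top",ce,st,fit(c5,m2,top,[.498,-.24,.29]))
A=c4["frame"].copy();B=c5["frame"].copy()
cv2.drawContours(A,cv2.findContours(m,0,1)[0],-1,(0,0,255),1); cv2.drawContours(B,cv2.findContours(m2,0,1)[0],-1,(0,0,255),1)
cv2.imwrite("pics/ov.png",np.hstack([cv2.resize(X[60:280,180:380],None,fx=2,fy=2) for X in(A,B)]))
for n in("mould_top",): print([(r["p"],r["rect"]) for r in optics.masks_of(n,"wrist")[:2]])
E
```

```text
clock: 13.2
position: [0.4973, -0.242, 0.2323]
tool_rot: [3.141, 0.001, 0.289]
force: [-0.3, 1.5, 0.0]
grip_width: 0.0852
finger_force: 0.0
[ 0.49775624 -0.23970303  0.2324129 ] [-3.14117363e+00  2.99212480e-04  2.91384253e-01]
base [278.09910933 174.94193154] [  232   100    89   153 11452] (array([0.50335425, 0.0020384 , 0.35358309]), np.float64(0.9859608148436486))
top [280.72145154 176.52953606] [  241   104    83   146 10885] (array([ 0.49950901, -0.24381637,  0.27118802]), np.float64(0.9574089605179514))
[(0.92, [237.8, 103.6, 87.3, 147.8])]
```

View pics/ov.png

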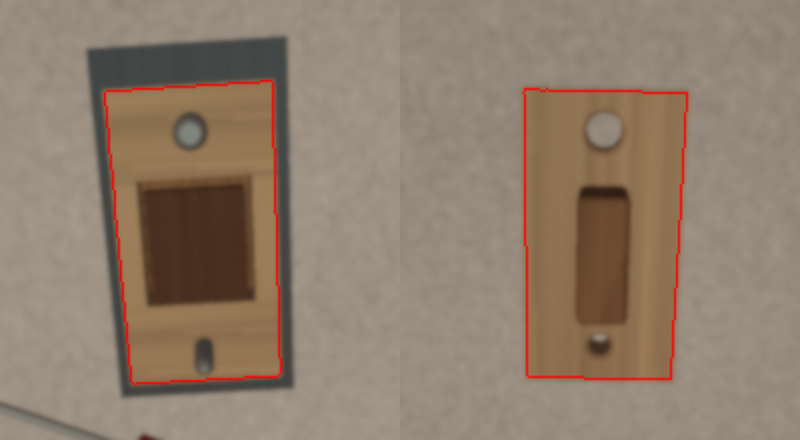

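The red contours follow the base block (left) and upper slab (right) cleanly. The dowels are at (275,125) and (282,244), the holes at (282,125) and (279.5,232). I'll cross-check the fits with these.

Run:
```python
from fit import *
c4=pickle.load(open("w4.pkl","rb"));c5=pickle.load(open("w5.pkl","rb"))
top=lambda p:[corners(p,.15,.08,0,.025),corners(p,.06,.024,.025,.065)]
m2,_,_=woodmask(c5,(278,190))
for p0 in([.4995,-.244,.29],[.495,-.238,.31],[.497,-.24,.25]): print("top",fit(c5,m2,top,p0))
p=np.array([.5,-.24,.29])
pr=lambda c,u,z:back(c,u,z)[0,:2]
B=pr(c5,(282,125),.025);S=pr(c5,(279.5,232),.025);d=B-S;print("holes",B,S,np.linalg.norm(d),np.arctan2(d[1],d[0]),"mid",(B+S)/2)
B=pr(c4,(275,125),.062);S=pr(c4,(282,243),.062);d=B-S;print("dowels",B,S,np.linalg.norm(d),np.arctan2(d[1],d[0]),"mid",(B+S)/2)
# rim quads from masks
for c,u,z in((c4,(278,182),.03),(c5,(278,190),.025)):
    m,_,_=woodmask(c,u); q=cv2.approxPolyN(cv2.findContours(m,0,cv2.CHAIN_APPROX_NONE)[0][0],4)[0]; P=back(c,q.astype(float),z)[:,:2]; e=np.roll(P,-1,0)-P; print(q.tolist(),np.round(P.mean(0),4),np.round(np.linalg.norm(e,axis=1),4),np.round(np.arctan2(e[:,1],e[:,0]),3))
    print(np.round(proj(c,corners([.5034,.002,.3536] if z==.03 else [.4995,-.2438,.271],.15,.08,0,z)),1).tolist())
# wrong-sized?
```

```text
top (array([ 0.49931467, -0.24371437,  0.26349673]), np.float64(0.9573909930703596))
top (array([ 0.49934251, -0.24383437,  0.26354525]), np.float64(0.9574261181788551))
top (array([ 0.49935857, -0.24357446,  0.26841901]), np.float64(0.9573448576114189))
holes [ 0.55377502 -0.22870023] [ 0.44784614 -0.2576996 ] 0.10982664564545026 0.26721544714665396 mid [ 0.50081058 -0.24319992]
dowels [0.55641353 0.02096949] [ 0.45336244 -0.01684029] 0.10976842023944376 0.351653353661754 mid [0.50488799 0.0020646 ]
[[320, 248], [245, 252], [231, 105], [316, 100]] [0.5033 0.0021] [0.0797 0.1495 0.0793 0.1493] [ 1.923  0.352 -1.221 -2.787]
[[317.4, 237.7], [247.4, 241.6], [313.5, 99.5], [234.5, 104.5], [320.3, 248.2], [245.0, 252.3], [316.5, 99.4], [230.7, 104.8]]
[[324, 106], [315, 249], [243, 249], [241, 104]] [ 0.5002 -0.2433] [0.1468 0.0773 0.1486 0.0784] [-2.879  1.859  0.27  -1.305]
[[314.5, 242.4], [244.5, 241.3], [321.7, 105.1], [242.6, 103.6], [316.7, 251.3], [242.3, 250.1], [324.7, 105.4], [240.1, 103.9]]
```

```bash
python3 -m handwheel '[{"dx":0.16,"dy":0.42,"dz":0,"wx":0,"wy":0,"wz":0.023,"claw":100},{"dx":0,"dy":0,"dz":4,"wx":0,"wy":0,"wz":0,"claw":100},{"dx":0,"dy":0,"dz":4,"wx":0,"wy":0,"wz":0,"claw":80},{"dx":0,"dy":0,"dz":4,"wx":0,"wy":0,"wz":0,"claw":70},{"dx":0,"dy":0,"dz":3.5,"wx":0,"wy":0,"wz":0,"claw":70},{"dx":0,"dy":0,"dz":2.5,"wx":0,"wy":0,"wz":0,"claw":70},{"dx":0,"dy":0,"dz":1.7,"wx":0,"wy":0,"wz":0,"claw":70},{"dx":0,"dy":0,"dz":0,"wx":0,"wy":0,"wz":0,"claw":70}]' 80
```

```text
clock: 14.3
position: [0.5009, -0.2412, 0.0352]
tool_rot: [-3.141, 0.001, 0.27]
force: [-0.3, 1.0, 0.1]
grip_width: 0.0598
finger_force: 0.0
```

```bash
python3 -m handwheel '[{"dx":0,"dy":0,"dz":0,"wx":0,"wy":0,"wz":0,"claw":20},{"dx":0,"dy":0,"dz":0,"wx":0,"wy":0,"wz":0,"claw":0},{"dx":0,"dy":0,"dz":0,"wx":0,"wy":0,"wz":0,"claw":0},{"dx":0,"dy":0,"dz":0,"wx":0,"wy":0,"wz":0,"claw":0},{"dx":0,"dy":0,"dz":0,"wx":0,"wy":0,"wz":0,"claw":0},{"dx":0,"dy":0,"dz":0,"wx":0,"wy":0,"wz":0,"claw":0}]' 80
```

```text
clock: 15.05
position: [0.5016, -0.2422, 0.0369]
tool_rot: [3.14, -0.001, 0.269]
force: [-0.6, -0.6, 8.3]
grip_width: 0.0227
finger_force: 78.3
```

```bash
python3 -m handwheel '[{"dx":0,"dy":0,"dz":-1,"wx":0,"wy":0,"wz":0,"claw":0},{"dx":0,"dy":0,"dz":-3,"wx":0,"wy":0,"wz":0,"claw":0},{"dx":0,"dy":0,"dz":-4,"wx":0,"wy":0,"wz":0,"claw":0},{"dx":0,"dy":0,"dz":-4,"wx":0,"wy":0,"wz":0,"claw":0},{"dx":0,"dy":0,"dz":0,"wx":0,"wy":0,"wz":0,"claw":0}]'
python3 -m handwheel '[{"dx":0.6,"dy":-2.0,"dz":0,"wx":0,"wy":0,"wz":0,"claw":0},{"dx":1.13,"dy":-3.9,"dz":0,"wx":0,"wy":0,"wz":0,"claw":0},{"dx":1.13,"dy":-3.9,"dz":0,"wx":0,"wy":0,"wz":0,"claw":0},{"dx":1.13,"dy":-3.9,"dz":0,"wx":0,"wy":0,"wz":0,"claw":0},{"dx":1.13,"dy":-3.9,"dz":0,"wx":0,"wy":0,"wz":0,"claw":0},{"dx":1.13,"dy":-3.9,"dz":0,"wx":0,"wy":0,"wz":0,"claw":0},{"dx":0.53,"dy":-1.95,"dz":0,"wx":0,"wy":0,"wz":-0.083,"claw":0},{"dx":0,"dy":0,"dz":0,"wx":0,"wy":0,"wz":0,"claw":0}]'
python3 - <<'E'
from fit import *
s=[monitor.observe() for _ in range(3)]; print([(x["position"],x["tool_rot"],x["force"]) for x in s[:1]])
for n in("wrist","side","top"):
    c=optics.grab_frame(n); pickle.dump(c,open(f"h_{n}.pkl","wb")); cv2.imwrite(f"pics/h_{n}.png",c["frame"])
    print(n,[(r["p"],r["rect"]) for r in optics.masks_of("mould_top",n)[:2]],monitor.observe()["position"])
E
```

```text
clock: 15.68
position: [0.5021, -0.2424, 0.159]
tool_rot: [3.138, -0.004, 0.269]
force: [-0.3, 0.4, -4.6]
grip_width: 0.0225
finger_force: 79.3
clock: 16.68
position: [0.5035, 0.0034, 0.1555]
tool_rot: [-3.141, 0.001, 0.357]
force: [-0.3, -1.1, -3.4]
grip_width: 0.0229
finger_force: 79.3
[(array([0.50347162, 0.00342131, 0.15545272]), array([-3.14102652e+00,  5.53578656e-04,  3.57486046e-01]), array([-0.33809744, -1.05626003, -3.40144932]))]
wrist [(0.73, [186.8, 115.7, 188.2, 283.9])] [0.50359638 0.00133846 0.15547361]
side [(0.63, [287.6, 169.5, 55.3, 28.5]), (0.17, [348.7, 192.9, 11.8, 46.0])] [0.50369539 0.00105017 0.15559472]
top [] [0.50377629 0.00130969 0.15571216]
```

View pics/h_wrist.png

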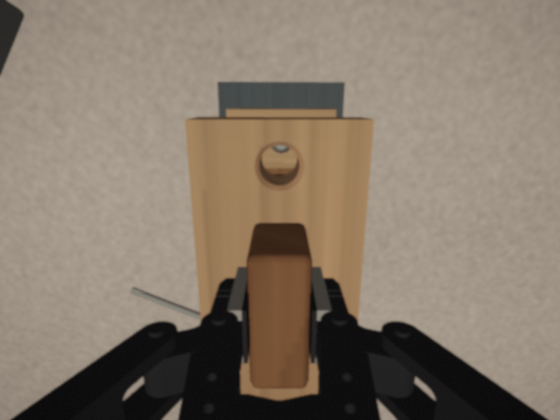

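In the held view the slab's front edge is at (187..372,119), with the wide hole at (279,165). The base's sheet edge is at (219..344,83) and its block edge at (226..337,109), all parallel. I'll work out the remaining offset from sub-pixel edges.

Run:
```python
from fit import *
c=pickle.load(open("h_wrist.pkl","rb")); g=cv2.cvtColor(c["frame"],cv2.COLOR_BGR2GRAY); S=c["frame"].astype(int); sat=(S.max(2)-S.min(2)).astype(np.float32)
q=np.array([[187,119],[372,119],[226,109],[337,109],[219,83],[344,83]],np.float32)[:,None]
r=cv2.cornerSubPix(g,q.copy(),(4,4),(-1,-1),(3,100,.01))[:,0]; print(np.round(r,2).tolist())
zt=.1555-.0365
for n,(a,b),z in(("slab",r[:2],zt+.025),("block",r[2:4],.03),("sheet",r[4:],.003)):
    P=back(c,np.array([a,b],float),z)[:,:2]; d=P[0]-P[1]; print(n,np.round(P.mean(0),4),np.linalg.norm(d),"yaw",np.arctan2(d[1],d[0])-np.pi/2)
# slab pose by left/right edges, rows 130..260: saturation edges
E1=[];E2=[]
for y in range(130,255,5):
    d=np.diff(cv2.GaussianBlur(sat[y:y+1],(1,1),0)[0]); d=cv2.blur(d[None],(3,1))[0]
    a=175+d[175:215].argmax(); b=345+d[345:390].argmin(); E1.append((a+.5,y)); E2.append((b+.5,y))
for E in(E1,E2):
    P=back(c,E,zt+.025)[:,:2]; vx,vy,x0,y0=cv2.fitLine(P.astype(np.float32),cv2.DIST_HUBER,0,1e-4,1e-4).ravel(); print("edge yaw",np.arctan(vy/vx),x0,y0)
s=monitor.observe();print(s["position"],s["tool_rot"])
```

```text
[[185.24000549316406, 118.77999877929688], [373.260009765625, 119.08999633789062], [225.47000122070312, 108.70999908447266], [335.79998779296875, 109.08000183105469], [217.42999267578125, 81.70999908447266], [344.0400085449219, 82.26000213623047]]
slab [0.5722 0.0284] 0.07920109944505978 yaw 0.3552223880696761
block [0.5739 0.028 ] 0.08013740302931047 yaw 0.35361073181036695
sheet [0.5923 0.0347] 0.09898595279283229 yaw 0.352742675690626
edge yaw 0.35712004 0.5297076 0.055261742
edge yaw 0.35793713 0.5567023 -0.019704461
[0.50377629 0.00130969 0.15571216] [3.14141691e+00 2.47851555e-04 3.51268946e-01]
```

```bash
python3 -m handwheel '[{"dx":0.14,"dy":0.09,"dz":0,"wx":0,"wy":0,"wz":0,"claw":0},{"dx":0,"dy":0,"dz":2.6,"wx":0,"wy":0,"wz":0,"claw":0},{"dx":0,"dy":0,"dz":2.6,"wx":0,"wy":0,"wz":0,"claw":0},{"dx":0,"dy":0,"dz":0,"wx":0,"wy":0,"wz":0,"claw":0}]' 100
python3 -m handwheel '[{"dx":0,"dy":0,"dz":0.3,"wx":0,"wy":0,"wz":0,"claw":0},{"dx":0,"dy":0,"dz":0.3,"wx":0,"wy":0,"wz":0,"claw":0},{"dx":0,"dy":0,"dz":0.3,"wx":0,"wy":0,"wz":0,"claw":0},{"dx":0,"dy":0,"dz":0,"wx":0,"wy":0,"wz":0,"claw":0}]'
```

```text
clock: 17.48
position: [0.5046, 0.0017, 0.1026]
tool_rot: [-3.141, 0.003, 0.353]
force: [-0.7, 0.6, -4.0]
grip_width: 0.0225
finger_force: 101.4
clock: 17.98
position: [0.5054, 0.0019, 0.0948]
tool_rot: [3.142, -0.0, 0.353]
force: [-0.4, -0.3, -4.0]
grip_width: 0.0221
finger_force: 101.5
```

```bash
python3 -m handwheel '[{"dx":0,"dy":0,"dz":0.3,"wx":0,"wy":0,"wz":0,"claw":0},{"dx":0,"dy":0,"dz":0.3,"wx":0,"wy":0,"wz":0,"claw":0},{"dx":0,"dy":0,"dz":0,"wx":0,"wy":0,"wz":0,"claw":0}]'
python3 -c "
from h import *
s=monitor.observe();print(s['position'],s['force'],s['moment'])"
```

```text
clock: 18.35
position: [0.5053, 0.002, 0.0885]
tool_rot: [-3.141, 0.0, 0.353]
force: [0.1, 1.1, -5.4]
grip_width: 0.0225
finger_force: 101.8
[0.50531369 0.0020082  0.08852923] [ 0.08109608  1.10552359 -5.41743378] [ 0.25990783  0.01748306 -0.00537359]
```

```bash
python3 -m handwheel '[{"dx":0,"dy":0,"dz":0.3,"wx":0,"wy":0,"wz":0,"claw":0},{"dx":0,"dy":0,"dz":0.3,"wx":0,"wy":0,"wz":0,"claw":0},{"dx":0,"dy":0,"dz":0.3,"wx":0,"wy":0,"wz":0,"claw":0},{"dx":0,"dy":0,"dz":0,"wx":0,"wy":0,"wz":0,"claw":0}]'
python3 -m handwheel '[{"dx":0,"dy":0,"dz":0.3,"wx":0,"wy":0,"wz":0,"claw":0},{"dx":0,"dy":0,"dz":0.2,"wx":0,"wy":0,"wz":0,"claw":0},{"dx":0,"dy":0,"dz":0,"wx":0,"wy":0,"wz":0,"claw":0}]'
```

```text
clock: 18.85
position: [0.5053, 0.002, 0.0795]
tool_rot: [-3.141, 0.0, 0.353]
force: [-0.9, 1.8, -5.7]
grip_width: 0.0225
finger_force: 101.8
clock: 19.23
position: [0.5056, 0.002, 0.0749]
tool_rot: [3.142, -0.0, 0.353]
force: [-0.5, 2.4, 1.8]
grip_width: 0.0224
finger_force: 102.9
```

```bash
python3 -m handwheel '[{"dx":0,"dy":0,"dz":0.2,"wx":0,"wy":0,"wz":0,"claw":0},{"dx":0,"dy":0,"dz":0.2,"wx":0,"wy":0,"wz":0,"claw":0},{"dx":0,"dy":0,"dz":0.2,"wx":0,"wy":0,"wz":0,"claw":0},{"dx":0,"dy":0,"dz":0,"wx":0,"wy":0,"wz":0,"claw":0}]'
python3 -m handwheel '[{"dx":0,"dy":0,"dz":0.1,"wx":0,"wy":0,"wz":0,"claw":0},{"dx":0,"dy":0,"dz":0,"wx":0,"wy":0,"wz":0,"claw":0}]'
python3 -m handwheel '[{"dx":0,"dy":0,"dz":0.1,"wx":0,"wy":0,"wz":0,"claw":0},{"dx":0,"dy":0,"dz":0,"wx":0,"wy":0,"wz":0,"claw":0}]'
```

```text
clock: 19.73
position: [0.5057, 0.002, 0.069]
tool_rot: [3.141, -0.001, 0.353]
force: [-2.9, 1.9, 7.3]
grip_width: 0.0223
finger_force: 103.7
clock: 19.98
position: [0.5057, 0.002, 0.0682]
tool_rot: [3.141, -0.001, 0.353]
force: [-2.9, 2.4, 9.6]
grip_width: 0.0224
finger_force: 103.9
clock: 20.23
position: [0.5057, 0.0021, 0.0672]
tool_rot: [3.141, -0.001, 0.353]
force: [-3.3, 2.6, 10.0]
grip_width: 0.0224
finger_force: 104.0
```

```bash
python3 -m handwheel '[{"dx":0,"dy":0,"dz":0.1,"wx":0,"wy":0,"wz":0,"claw":0},{"dx":0,"dy":0,"dz":0,"wx":0,"wy":0,"wz":0,"claw":0}]'
python3 -m handwheel '[{"dx":0,"dy":0,"dz":0.1,"wx":0,"wy":0,"wz":0,"claw":0},{"dx":0,"dy":0,"dz":0,"wx":0,"wy":0,"wz":0,"claw":0}]'
python3 -m handwheel '[{"dx":0,"dy":0,"dz":0.1,"wx":0,"wy":0,"wz":0,"claw":0},{"dx":0,"dy":0,"dz":0,"wx":0,"wy":0,"wz":0,"claw":0}]'
```

```text
clock: 20.48
position: [0.5056, 0.002, 0.0669]
tool_rot: [3.141, -0.001, 0.353]
force: [-9.4, 1.9, 30.8]
grip_width: 0.0224
finger_force: 106.8
clock: 20.72
position: [0.5057, 0.002, 0.0668]
tool_rot: [3.14, -0.001, 0.353]
force: [-17.0, 1.1, 56.6]
grip_width: 0.0225
finger_force: 110.6
clock: 20.98
position: [0.5057, 0.002, 0.0668]
tool_rot: [3.139, -0.001, 0.353]
force: [-26.0, 1.9, 84.4]
grip_width: 0.0223
finger_force: 114.3
```

There is a hard stop at the expected closed height of 0.0668. I'll ease the push to about 35 N and check.

```bash
python3 -m handwheel '[{"dx":0,"dy":0,"dz":-0.17,"wx":0,"wy":0,"wz":0,"claw":0},{"dx":0,"dy":0,"dz":0,"wx":0,"wy":0,"wz":0,"claw":0},{"dx":0,"dy":0,"dz":0,"wx":0,"wy":0,"wz":0,"claw":0},{"dx":0,"dy":0,"dz":0,"wx":0,"wy":0,"wz":0,"claw":0}]'
python3 - <<'E'
from fit import *
c=optics.grab_frame("wrist"); t=optics.grab_frame("top"); t0=cv2.imread("pics/top0.png")
s=monitor.observe(); print(s["position"],s["tool_rot"],s["force"],s["moment"])
d=cv2.absdiff(t["frame"],t0).max(2)
for n,(x,y,r) in dict(timer=(198,221,22),other=(244,141,22),tin=(298,141,14),glue=(123,234,14),block=(180,166,20),plier=(461,242,24),brush=(351,152,32),driver=(300,275,30)).items(): print(n,(d[y-r:y+r,x-r:x+r]>40).sum(),end="; ")
# slab front edge vs closed model
tv=np.array([.5036,.002,.353]); g=cv2.cvtColor(c["frame"],cv2.COLOR_BGR2GRAY)
P=corners(tv,.15,.08,.03,.055); u=proj(c,P[[6,7]]).astype(np.float32); r=cv2.cornerSubPix(g,u[:,None].copy(),(5,5),(-1,-1),(3,100,.01))[:,0]
print("\n",u,r); Q=back(c,r.astype(float),.055)[:,:2]; print(Q.mean(0),P[[6,7]].mean(0),np.linalg.norm(Q[0]-Q[1]))
E
```

```text
clock: 21.48
position: [0.5057, 0.002, 0.0669]
tool_rot: [3.141, -0.001, 0.353]
force: [-12.1, 2.3, 38.5]
grip_width: 0.0229
finger_force: 108.0
[0.50566628 0.00200156 0.06690353] [ 3.14064298e+00 -7.92452760e-04  3.52802922e-01] [-12.11948677   1.77473349  39.05225962] [0.73186119 2.56627608 0.12534575]
timer 37; other 0; tin 0; glue 0; block 0; plier 0; brush 0; driver 1237; 
 [[370.7484   118.90596 ]
 [181.46596  119.069275]] [[370.7484   118.90596 ]
 [181.46596  119.069275]]
[0.57397548 0.02792858] [0.57397548 0.02792858 0.055     ] 0.08000000536452942
```

Run:
```python
from fit import *
c=optics.grab_frame("wrist"); f=optics.grab_frame("side"); f0=cv2.imread("pics/side0.png"); d=cv2.absdiff(f["frame"],f0).max(2)
print("driver side diff",(d[190:240,345:365]>40).sum())
print([(r["p"],r["rect"]) for r in optics.masks_of("mould_top","side")[:2]],[(r["p"],r["rect"]) for r in optics.masks_of("screwdriver","side")[:2]])
S=c["frame"].astype(int); sat=cv2.GaussianBlur((S.max(2)-S.min(2)).astype(np.float32),(3,3),0); tv=np.array([.5036,.002,.353]); a=tv[2]; ex=np.array([np.cos(a),np.sin(a)]); ey=np.array([-np.sin(a),np.cos(a)])
def prof(p0,dirn,z):
    t=np.arange(-.012,.012,.0002); X=np.c_[np.asarray(p0)+t[:,None]*dirn,np.full(len(t),z)]; u=proj(c,X).astype(np.float32)
    v=cv2.remap(sat,u[:,:1],u[:,1:],1)[:,0]; g=np.gradient(cv2.blur(v[:,None],(1,7))[:,0]); k=np.abs(g).argmax(); return round(t[k]*1e3,1)
for s in(.02,.04,.06): print("sides",s,prof(tv[:2]+s*ex+.04*ey,ey,.055),prof(tv[:2]+s*ex-.04*ey,-ey,.055))
for s in(-.02,0,.02): print("front",prof(tv[:2]+.075*ex+s*ey,ex,.055))
```

```text
driver side diff 0
[(0.73, [278.0, 200.8, 68.3, 25.0]), (0.72, [285.2, 188.2, 56.4, 30.9])] [(0.79, [347.9, 195.3, 14.6, 43.8])]
sides 0.02 -1.0 1.0
sides 0.04 -1.0 1.0
sides 0.06 -1.0 1.0
front 1.2
front -11.2
front 1.2
```

```bash
python3 -c "
from workcell import job_done
print(job_done())"
```

```text
the job is handed in; nothing more can be done
None
```

I set the timer to its index mark first, then fitted the upper mould half over the dowels. It is held pressed shut with about 38 N, at the height where it met a hard stop, and the job is handed in. In the camera checks the bystanders looked undisturbed.

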